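Unstack the rinsed vial racks onto their drip trays

ROBOT

A 6-joint arm with a two-finger parallel gripper is mounted at the origin on the work surface. World frame = base frame: x ahead of the robot, y to its left, z up, the work surface at z = 0. Lengths are in m, angles in rad, forces in N, time in s.
With the tool pointing down it reaches from about 0.35 to 0.85 m from the base axis. Payload 8.1 kg.
Tool frame: the origin (TCP) lies midway between the tips of the shut fingers; the grasp point (between the pads) lies 19 mm behind it; z points along the fingers, y is the direction in which the jaws open and shut (so a half turn about z gives the same grasp; the last joint's range is limited). The gripper opens to 85 mm and grips with 20 to 120 N. Pads are 22 mm wide; open, the fingers measure 114 mm over their backs; the gripper's body (76 mm by 85 mm) begins 54 mm behind the grasp point. The pads swing forward as they close: fully open they stand 13 mm farther back than shut.
Start: joints at [-1.256, 0.13, 1.488, -0, 1.523, -0.085], TCP at [0.234, -0.553, 0.231] pointing down, gripper open.
Joint ranges: [-2.96, 2.96], [-0.89, 2.26], [0.02, 2.5], [-1.34, 4.48], [0, 2.73], [-2.66, 2.66]. Speed limits (rad/s): [2.39, 2.39, 2.79, 3.14, 3.14, 3.14].

INTERFACE

Orientations are given as a unit quaternion [x, y, z, w].
In Python, from station import manip, camera, get_calibration gives the robot as it stands.
- The arm moves only by the tool carry_out, never from a script. Its argument "targets" is one flat list of numbers, 4 for each row, row after row: the shift along the tool's x, y, z in mm, then the turn about the tool's z in rad. A call has 1 to 10 rows; each row shifts and turns the commanded pose from where the row before left it, along the tool's axes as they then stand; what a row does not reach is not made up. A row lasts 1/10 s, in which the tool goes at most 50 mm and 8.59 degrees, less where a joint would pass 70% of its speed; a pose out of reach is approached as far as the arm can. A call with a gripper value outside its range is refused whole. "hand" is the opening, from 0 (shut) to 1 (fully open), set as the call begins (left out, the last holds). The fingers move at their own pace and stop on an object; "grip_force" is the grip in N (left out, the last holds). Time passes only in rows, so rows that do not move let the fingers close. It gives the time, the measured TCP pose, the force and the opening at its end, in the units of the state.
- manip.observe(): the state, without advancing time (a new reading comes with each control period).
- camera(name): name is "side" or "top" or "wrist"; returns the picture (400x640x3 uint8, blue, green, red); there is no depth.
- get_calibration(name): a dict with "camera_matrix" (3x3 intrinsics, pixels), "eye" and "rotation" of the camera in the world. Camera axes: x right, y down, z forward; pixel columns grow to the right and rows downward; lengths in m; the calibration is good to about 2 mm. A picture is of the moment at which its call begins: read the wrist's pose just before it. get_calibration takes no time and is no camera call; for the wrist camera it gives the pose at the moment of the call.
- manip.sign_off(): hands the job in, once; it reports no verdict.
The state is a dict: "t": time; "joint_positions": joint angles; "joint_vel": joint speeds; "joint_torque": joint torques, N m; "position": TCP position; "tool_rot": TCP orientation; "wrist_force": force on the tool from outside, world axes, zero at the start; "torque": the same for the moment, N m; "width": finger opening in m.
Only numpy, scipy, OpenCV 4.12 (cv2) and the standard library are available. Lean on these libraries where they do the work, as an engineer would, in place of code of your own. Each camera call takes 0.05 s, during which the arm holds its last target. There are 200 camera calls.

TASK

The four rinsed vial racks were left in two stacks: take the stacks apart, lifting only one rack at a time, and set each rack down gently (no dropping) in the drip tray of its own shape and size, so that it stands flat on the tray's floor inside the rim. Do not push or knock over the glass flask or the amber bottle.

Things in the scene. Friction and masses are not known exactly. Their poses are not given: they have to be found in the camera images.
- rack_long: Off-white plastic vial rack (white top with a light grey border), a solid oblong block 116 x 52 mm and 45 mm high with 2 x 5 dark vial holes in its top. Long side along its x, short side (the one to grip) along its y. Origin: centre of its underside, z up. Stands at the start on the bench with one of the two small racks (square or round) standing on its top.
- rack_short: Off-white plastic vial rack (white top with a light grey border), a solid oblong block 80 x 52 mm and 45 mm high with 2 x 3 larger dark vial holes in its top. Long side along its x, short side (the one to grip) along its y. Origin: centre of its underside, z up. Stands at the start on the bench with one of the two small racks (square or round) standing on its top.
- rack_square: Off-white plastic vial rack (white top with a light grey border), a solid square block 44 x 44 mm and 42 mm high with 2 x 2 dark vial holes in its top. Sides along its x and y. Origin: centre of its underside, z up. Stands at the start on top of the long or the short rack (either; always one small rack on each), roughly at the middle of it.
- rack_round: Off-white plastic vial rack (white top with a light grey border), a solid round block of 48 mm diameter and 42 mm high with a ring of six small dark vial holes in its top. Grip it across in any direction. Origin: centre of its underside, z up. Stands at the start on top of the long or the short rack (either; always one small rack on each), roughly at the middle of it.
- tray_long: Shallow teal drip tray with a paler rim, fixed to the bench, oblong, 142 x 78 mm outside (136 x 72 mm inside). Floor 3 mm thick (its top at z = 3 mm above the origin), rim 7 mm high in all and 3 mm thick. Origin: centre of its underside, on the bench; long side along its x. Empty at the start. It is the place of the long rack.
- tray_short: Shallow teal drip tray with a paler rim, fixed to the bench, oblong, 106 x 78 mm outside (100 x 72 mm inside). Floor 3 mm thick (its top at z = 3 mm above the origin), rim 7 mm high in all and 3 mm thick. Origin: centre of its underside, on the bench; long side along its x. Empty at the start. It is the place of the short rack.
- tray_square: Shallow teal drip tray with a paler rim, fixed to the bench, square, 70 x 70 mm outside (64 x 64 mm inside). Floor 3 mm thick (its top at z = 3 mm above the origin), rim 7 mm high in all and 3 mm thick. Origin: centre of its underside, on the bench; sides along its x and y. Empty at the start. It is the place of the square rack.
- tray_round: Shallow teal drip tray with a paler rim, fixed to the bench, round, 74 mm diameter outside (68 mm inside). Floor 3 mm thick (its top at z = 3 mm above the origin), rim 7 mm high in all and 3 mm thick. Origin: centre of its underside, on the bench; round, so its yaw does not matter. Empty at the start. It is the place of the round rack.
- flask: Bystander, leave alone: small clear conical glass flask, 52 mm across the foot, 88 mm high, standing on the bench. Origin: centre of its foot.
- bottle: Bystander, leave alone: small amber glass bottle with a white cap, 48 mm diameter, 85 mm high, standing on the bench. Origin: centre of its foot.

How it is judged:
At the end, for the whole second after the job is handed in: Each of the four racks stands in the tray of its own shape: upright within 0.06 rad, its underside on the tray's floor (less than 5.5 mm above the tray's underside), its centre within 18 mm of the tray's centre, at rest (under 0.02 m/s) and free of the fingers (z of rack_long in the frame of tray_long between 0.001 and 0.0055 m and horizontal distance between rack_long and tray_long below 0.018 m and angle between each of rack_long, rack_short, rack_square, rack_round's own z axis and vertical below 0.06 rad and linear speed of each of rack_long, rack_short, rack_square, rack_round below 0.02 m/s and contact force between each of rack_long, rack_short, rack_square, rack_round and the fingers below 0.05 N and z of rack_short in the frame of tray_short between 0.001 and 0.0055 m and horizontal distance between rack_short and tray_short below 0.018 m and z of rack_square in the frame of tray_square between 0.001 and 0.0055 m and horizontal distance between rack_square and tray_square below 0.018 m and z of rack_round in the frame of tray_round between 0.001 and 0.0055 m and horizontal distance between rack_round and tray_round below 0.018 m); the robot touches nothing.
It fails at once if a lower rack is lifted or carried with another rack still on it ((height (world z) of rack_long above 0.02 m and contact force between rack_long and rack_square above 0.2 N) or (height (world z) of rack_long above 0.02 m and contact force between rack_long and rack_round above 0.2 N) or (height (world z) of rack_short above 0.02 m and contact force between rack_short and rack_square above 0.2 N) or (height (world z) of rack_short above 0.02 m and contact force between rack_short and rack_round above 0.2 N)).
It fails at once if a rack is dropped: it falls free of the fingers faster than 0.6 m/s (a fall of about 2 cm) ((linear speed of rack_long above 0.6 m/s and contact force between rack_long and the fingers below 0.05 N) or (linear speed of rack_short above 0.6 m/s and contact force between rack_short and the fingers below 0.05 N) or (linear speed of rack_square above 0.6 m/s and contact force between rack_square and the fingers below 0.05 N) or (linear speed of rack_round above 0.6 m/s and contact force between rack_round and the fingers below 0.05 N)).
It fails at once if the flask or the amber bottle is tipped, or shifted by more than 3 cm (distance of any of flask, bottle from where it was at the start of the episode above 0.03 m or angle between any of flask, bottle's own z axis and vertical above 0.4 rad).
It also fails if it takes over 128 s, if anything falls off the work surface, if the arm or the gripper's body presses on something with over 40 N, if the wrist force passes 120 N, or if a joint passes its speed limit or range.

## Working session

There is one attempt and no reset: what is moved stays moved. The work goes in short steps, Python scripts to look and compute and a tool call to move; the robot and the scene stay as the last step left them, time stands still between calls to the robot, and variables do not carry over. Pictures are saved under pics/ and viewed, about 12 in all and at most 16, crops included, and the job is handed in when it is done.

Besides the shell and the picture viewer there is one more tool, called after "Request:" as name(argument=value, ...), one argument or row to a line, values as JSON. carry_out: Moves the arm, as the interface text tells. Its arguments: {"type":"object","properties":{"targets":{"type":"array","items":{"type":"number"}},"hand":{"type":"number"},"grip_force":{"type":"number"}},"required":["targets"]}

```bash
mkdir -p pics; python3 - <<'E'
from station import manip, camera, get_calibration
import cv2,numpy as np
s=manip.observe();print(s)
for n in("top","side"):
    cv2.imwrite(f"pics/{n}0.png",camera(n));print(n,get_calibration(n))
print(get_calibration("wrist"))
E
```

```text
{'t': 0.0, 'joint_positions': array([-1.25643682e+00,  1.31137143e-01,  1.48926999e+00,  1.50593729e-05,
        1.52304059e+00, -8.54028979e-02]), 'joint_vel': array([-0.00079564,  0.00116942,  0.00148221, -0.00105653, -0.00084524,
       -0.00016317]), 'joint_torque': array([ 1.77470189e-03, -5.69396138e+01, -5.00557137e+01,  1.39389249e-04,
        1.44031411e-02,  1.13818493e-05]), 'position': array([ 0.23337081, -0.55215006,  0.23026391]), 'tool_rot': array([ 9.80089823e-01,  1.98552456e-01, -9.84794172e-05, -9.22323735e-04]), 'wrist_force': array([0.16065009, 0.25732232, 0.31263078]), 'torque': array([ 0.00207708, -0.05497598,  0.00990604]), 'width': 0.08551184674348132}
top {'camera_matrix': array([[495.02756438,   0.        , 320.17656761],
       [  0.        , 495.02756438, 195.00983619],
       [  0.        ,   0.        ,   1.        ]]), 'eye': array([0.41874602, 0.01798825, 1.54428145]), 'rotation': array([-0.70624488,  0.70723634, -0.02985324,  0.01198813])}
side {'camera_matrix': array([[512.41250876,   0.        , 323.80763497],
       [  0.        , 512.41250876, 197.22042007],
       [  0.        ,   0.        ,   1.        ]]), 'eye': array([ 0.21429613, -1.3189062 ,  1.21035055]), 'rotation': array([ 0.90202606, -0.09555141,  0.04636368, -0.41841287])}
{'camera_matrix': array([[350.15339497,   0.        , 316.1704399 ],
       [  0.        , 350.15339497, 199.63375045],
       [  0.        ,   0.        ,   1.        ]]), 'eye': array([ 0.29973429, -0.52475028,  0.37207425]), 'rotation': array([ 0.8251661 , -0.54700943, -0.07852985,  0.11710959])}
```

View pics/top0.png

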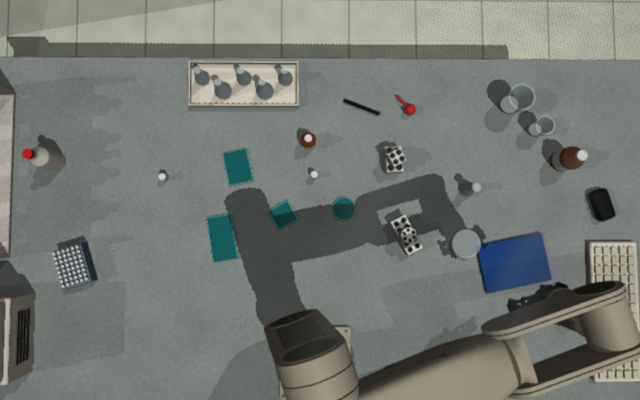

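View pics/side0.png

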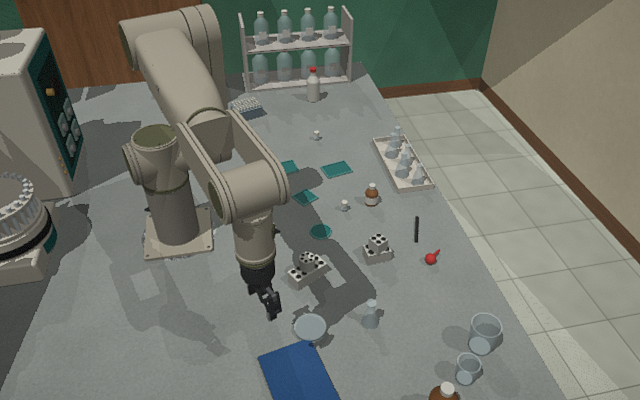

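The top view shows the trays as teal patches at about (237,166), (222,237), (284,213) and (344,207). The stacks are near (395,158) and (406,235), the flask near (468,187) and the bottle near (308,138).

```bash
cat > h.py <<'E'
from station import manip, camera, get_calibration
import cv2,numpy as np
from scipy.spatial.transform import Rotation as R
def ray(n,uv,z,cal=None):
    c=cal or get_calibration(n);d=np.linalg.inv(c["camera_matrix"])@[uv[0],uv[1],1]
    Rm=np.asarray(c["rotation"]);Rm=R.from_quat(Rm).as_matrix() if Rm.size==4 else Rm
    d=Rm@d;e=c["eye"];return (e+d*(z-e[2])/d[2])[:2]
def proj(n,P,cal=None):
    c=cal or get_calibration(n)
    q=c["camera_matrix"]@(R.from_quat(c["rotation"]).as_matrix().T@(np.asarray(P)-c["eye"]));return q[:2]/q[2]
E
python3 - <<'E'
from h import *
im=cv2.imread("pics/top0.png")
hsv=cv2.cvtColor(im,cv2.COLOR_BGR2HSV)
m=cv2.inRange(hsv,(80,90,40),(100,255,255));m[:130]=0;m[280:]=0;m[:,:180]=0;m[:,380:]=0
m=cv2.morphologyEx(m,cv2.MORPH_CLOSE,np.ones((3,3)))
for c in cv2.findContours(m,0,2)[0]:
    if cv2.contourArea(c)<80: continue
    w=np.array([ray("top",p,0.005) for p in c[:,0,:]],np.float32)*1000
    print(cv2.minAreaRect(c)[0],cv2.minAreaRect(w))
a=cv2.resize(im[130:270,360:500],None,fx=4,fy=4,interpolation=cv2.INTER_CUBIC);cv2.imwrite("pics/c1.png",a)
s=cv2.imread("pics/side0.png")
cv2.imwrite("pics/c2.png",cv2.resize(s[220:345,270:400],None,fx=4.5,fy=4.5,interpolation=cv2.INTER_CUBIC))
for n in("flask","bottle"): pass
print(ray("top",(466,190),0.03),ray("top",(308,139),.085))
E
```

```text
(221.88876342773438, 237.59169006347656) ((378.7373962402344, 282.55401611328125), (141.4126739501953, 78.16465759277344), 9.129441261291504)
(282.66607666015625, 214.81143188476562) ((448.52911376953125, 95.5052490234375), (69.97159576416016, 68.1938705444336), 27.98579978942871)
(343.0000305175781, 208.50003051757812) ((467.8479309082031, -92.06755065917969), (68.22069549560547, 68.45498657226562), 44.859046936035156)
(237.36541748046875, 166.326904296875) ((599.7047119140625, 236.69439697265625), (105.71932220458984, 77.14938354492188), 11.712170600891113)
[ 0.52367568 -0.47119022] [0.67198534 0.01684422]
```

View pics/c1.png

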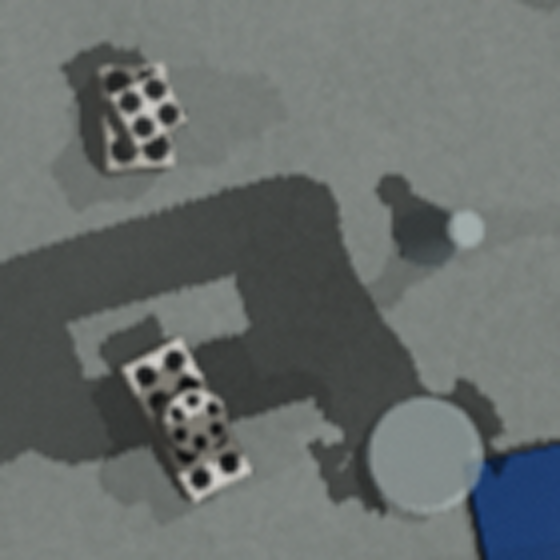

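View pics/c2.png

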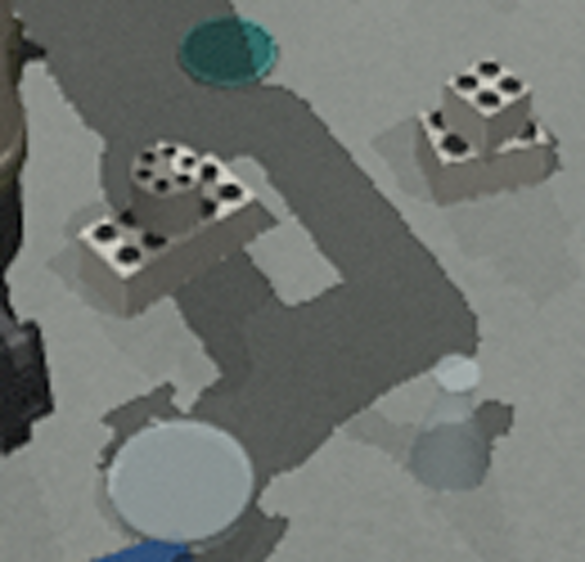

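The round rack stands on the long one (crop c1, top centre about (192,419)). The square rack stands on the short one (about (150,108)). All trays were found with matching sizes.

```bash
cat >> h.py <<'E'
def psi(q): x=R.from_quat(q).apply([1,0,0]); return np.arctan2(x[1],x[0])
def go(x,y,z,yaw):
    s=manip.observe();p=s["position"];a=psi(s["tool_rot"])
    d=R.from_quat(s["tool_rot"]).inv().apply(np.array([x,y,z])-p)*1000
    t=-(yaw-a);t=(t+np.pi/2)%np.pi-np.pi/2
    print("t %.1f tcp"%s["t"],p.round(4),"yaw %.3f"%a,"w %.4f"%s["width"],"F",s["wrist_force"].round(1),"shift",d.round(1),"turn %.3f"%t,"j6 %.2f"%s["joint_positions"][5])
E
python3 - <<'E'
from h import *
f=lambda u,v:(360+u/4,130+v/4)
print("round",ray("top",f(192,419),.087),"sq",ray("top",f(150,108),.087),"long",ray("top",f(187,420),.045),"short",ray("top",f(137,117),.045))
x,y=ray("top",f(192,419),.087)
go(x,y,.2,0.51)
E
```

```text
round [ 0.38751143 -0.27778062] sq [ 0.61822092 -0.24931965] long [ 0.38586525 -0.28248482] short [ 0.61702913 -0.24695786]
t 0.1 tcp [ 0.2334 -0.5522  0.2303] yaw 0.400 w 0.0853 F [-0.6 -0.1 -0.5] shift [ 248.7 -192.7   30.7] turn -0.110 j6 -0.09
```

Request:
carry_out(
  targets=[31, -24, 4, 0, 31, -24, 4, 0, 31, -24, 4, 0, 31, -24, 4, 0, 31, -24, 4, 0, 31, -24, 4, 0, 31, -24, 4, 0, 31, -24, 3, -0.11, 0, 0, 0, 0, 0, 0, 0, 0],
  hand=1,
  grip_force=40,
)

```text
t: 1.1
position: [0.3874, -0.2786, 0.2]
tool_rot: [0.967, 0.253, -0.0, -0.0]
wrist_force: [-0.2, -0.5, 1.0]
width: 0.0852
```

```bash
python3 - <<'E'
from h import *
go(.3875,-.2778,.054,.51)
cal=get_calibration("wrist");im=camera("wrist");cv2.imwrite("pics/w1.png",im)
import pickle;pickle.dump(cal,open("w1.pkl","wb"))
for P in([.3875,-.2778,.087],[.386,-.2825,.045]):print(proj("wrist",P,cal))
E
```

```text
t 1.1 tcp [ 0.3874 -0.2786  0.2   ] yaw 0.511 w 0.0852 F [-0.2 -0.5  1. ] shift [  0.5  -0.6 146. ] turn 0.001 j6 0.33
[314.83041032 196.03501047]
[318.86875288 187.03195647]
```

View pics/w1.png

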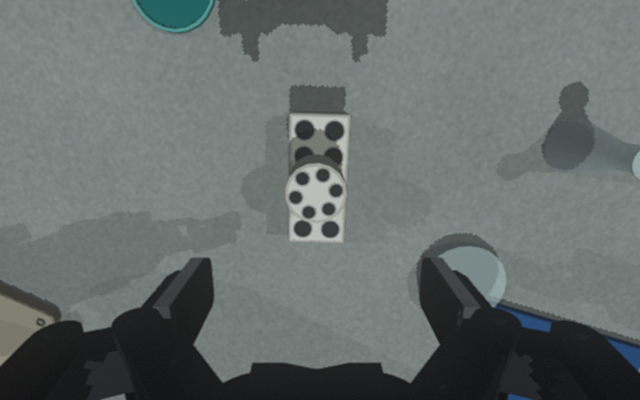

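Round rack centre is at (315,193), against a predicted (315,196), and the long rack's sides run parallel to the tool x. Descend and grip.

Request:
carry_out(
  targets=[0.5, 0, 28, 0, 0, 0, 28, 0, 0, 0, 28, 0, 0, 0, 28, 0, 0, 0, 22, 0, 0, 0, 12, 0, 0, 0, 0, 0, 0, 0, 0, 0],
)

```text
t: 1.95
position: [0.3878, -0.2799, 0.0551]
tool_rot: [0.968, 0.252, 0.0, 0.0]
wrist_force: [-0.0, -0.5, 0.6]
width: 0.0857
```

Request:
carry_out(
  targets=[0, 0, 0, 0, 0, 0, 0, 0, 0, 0, 0, 0, 0, 0, 0, 0, 0, 0, 0, 0, 0, 0, 0, 0, 0, 0, 0, 0, 0, 0, 0, 0],
  hand=0,
  grip_force=40,
)

```text
t: 2.75
position: [0.3885, -0.2797, 0.0556]
tool_rot: [0.968, 0.252, 0.001, 0.001]
wrist_force: [0.9, 0.6, 5.5]
width: 0.0468
```

Request:
carry_out(
  targets=[0, 0, 0, 0, 0, 0, -5, 0, 0, 0, -15, 0, 0, 0, -25, 0, 0, 0, -25, 0, 0, 0, -10, 0, 0, 0, 0, 0],
)

```text
t: 3.45
position: [0.3887, -0.2799, 0.136]
tool_rot: [0.968, 0.252, 0.001, 0.001]
wrist_force: [-0.6, -0.6, -0.0]
width: 0.047
```

```bash
python3 - <<'E'
from h import *
cal=get_calibration("wrist");im=camera("wrist");cv2.imwrite("pics/w2.png",im)
go(.468,-.092,.0136,.51)
E
```

```text
t 3.5 tcp [ 0.388  -0.2792  0.1345] yaw 0.510 w 0.0466 F [ 0.1  0.4 -0.8] shift [ 161.2 -124.5  120.8] turn -0.000 j6 0.33
```

View pics/w2.png

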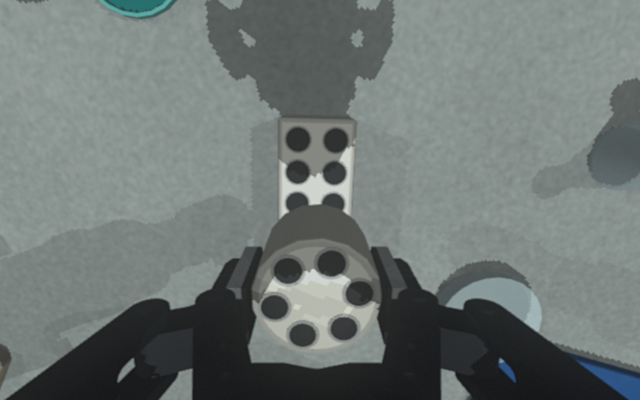

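Round rack is held and the long rack stayed on the bench. Move to the round tray.

Request:
carry_out(
  targets=[10, -8, 0, 0, 26, -20, 0, 0, 30, -23, 0, 0, 30, -23, 0, 0, 30, -23, 0, 0, 24, -19, 0, 0, 11, -8.5, 0, 0, 0, 0, 0, 0, 0, 0, 0, 0],
)

```text
t: 4.4
position: [0.4668, -0.0917, 0.1334]
tool_rot: [0.968, 0.253, -0.001, -0.0]
wrist_force: [-0.0, 0.5, -1.3]
width: 0.0466
```

Request:
carry_out(
  targets=[0, 0, 15, 0, 0, 0, 30, 0, 0, 0, 30, 0, 0, 0, 20, 0, 0, 0, 12, 0, 0, 0, 6, 0, 0, 0, 3, 0, 0, 0, 0, 0, 0, 0, 0, 0],
)

```text
t: 5.3
position: [0.4683, -0.0922, 0.0193]
tool_rot: [0.968, 0.252, 0.001, 0.0]
wrist_force: [-0.8, 0.2, -0.3]
width: 0.0466
```

```bash
python3 - <<'E'
from h import *
go(.468,-.092,.0136,.51)
E
```

```text
t 5.3 tcp [ 0.4683 -0.0922  0.0193] yaw 0.510 w 0.0466 F [-0.8  0.2 -0.3] shift [-0.2 -0.3  5.7] turn -0.000 j6 0.76
```

Request:
carry_out(
  targets=[0, 0, 2, 0, 0, 0, 2, 0, 0, 0, 1, 0, 0, 0, 0, 0, 0, 0, 0, 0],
)

```text
t: 5.8
position: [0.4676, -0.0918, 0.0136]
tool_rot: [0.968, 0.252, 0.0, 0.0]
wrist_force: [-2.3, 0.3, 4.1]
width: 0.0466
```

Request:
carry_out(
  targets=[0, 0, 0.7, 0, 0, 0, 0, 0, 0, 0, 0, 0],
)

```text
t: 6.1
position: [0.4677, -0.0918, 0.0135]
tool_rot: [0.968, 0.252, 0.0, 0.0]
wrist_force: [-6.6, 2.1, 13.7]
width: 0.0465
```

Request:
carry_out(
  targets=[0, 0, 0, 0, 0, 0, 0, 0, 0, 0, 0, 0, 0, 0, 0, 0, 0, 0, 0, 0],
  hand=1,
)

```text
t: 6.6
position: [0.4674, -0.0918, 0.0125]
tool_rot: [0.968, 0.252, -0.0, -0.0]
wrist_force: [0.1, -0.6, 0.6]
width: 0.0856
```

Request:
carry_out(
  targets=[0, 0, -10, 0, 0, 0, -25, 0, 0, 0, -40, 0, 0, 0, -40, 0, 0, 0, -40, 0, 0, 0, -30, 0, 0, 0, 0, 0],
)

```text
t: 7.3
position: [0.4704, -0.0927, 0.2042]
tool_rot: [0.968, 0.252, 0.004, 0.003]
wrist_force: [0.4, -0.3, -0.3]
width: 0.0853
```

```bash
python3 - <<'E'
from h import *
go(.618,-.2495,.2,.49)
cv2.imwrite("pics/t1.png",cv2.resize(camera("top")[130:270,330:500],None,fx=4,fy=4,interpolation=cv2.INTER_CUBIC))
E
```

```text
t 7.3 tcp [ 0.4704 -0.0927  0.2042] yaw 0.510 w 0.0853 F [ 0.4 -0.3 -0.3] shift [ 52.3 208.8   6. ] turn 0.020 j6 0.76
```

Request:
carry_out(
  targets=[8, 32, 1, 0.02, 8, 32, 1, 0, 9, 36, 1, 0, 9, 36, 0, 0, 9, 36, 0, 0, 9, 37, 0, 0, 0, 0, 0, 0, 0, 0, 0, 0],
)

```text
t: 8.15
position: [0.6113, -0.2514, 0.192]
tool_rot: [0.97, 0.242, -0.002, -0.001]
wrist_force: [-0.1, 0.7, -0.1]
width: 0.0854
```

```bash
python3 - <<'E'
from h import *
go(.618,-.2495,.055,.49)
cal=get_calibration("wrist");im=camera("wrist");cv2.imwrite("pics/w3.png",im[50:350,150:550])
print(proj("wrist",[.618,-.2495,.087],cal),proj("wrist",[.617,-.247,.045],cal),cal)
E
```

```text
t 8.2 tcp [ 0.6113 -0.2514  0.192 ] yaw 0.489 w 0.0854 F [-0.1  0.7 -0.1] shift [  7.1   2.  137. ] turn -0.001 j6 0.61
[318.10052976 190.36581298] [314.81942523 177.27378041] {'camera_matrix': array([[350.15339497,   0.        , 316.1704399 ],
       [  0.        , 350.15339497, 199.63375045],
       [  0.        ,   0.        ,   1.        ]]), 'eye': array([ 0.6753644 , -0.21826931,  0.33362319]), 'rotation': array([ 0.84861935, -0.509534  , -0.07455293,  0.12108745])}
```

View pics/w3.png

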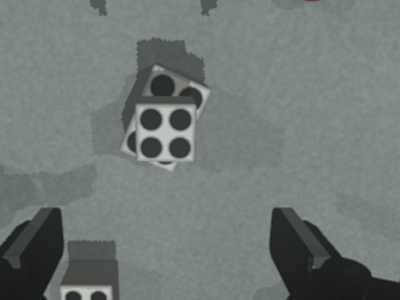

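```bash
python3 - <<'E'
from h import *
p=ray("wrist",(315,184),.087); print(p)
go(p[0],p[1],.055,.49)
E
```

```text
[ 0.62104016 -0.24484644]
t 8.2 tcp [ 0.6113 -0.2508  0.193 ] yaw 0.490 w 0.0853 F [-0.7 -0.2 -0.4] shift [ 11.6  -0.3 137.9] turn -0.000 j6 0.61
```

Request:
carry_out(
  targets=[4, 0, 20, 0, 5, 0, 30, 0, 1.5, 0, 30, 0, 0, 0, 28, 0, 0, 0, 20, 0, 0, 0, 10, 0, 0, 0, 0, 0, 0, 0, 0, 0],
)

```text
t: 9.0
position: [0.6219, -0.2463, 0.058]
tool_rot: [0.97, 0.243, 0.001, 0.0]
wrist_force: [0.7, 0.3, 0.7]
width: 0.085
```

Request:
carry_out(
  targets=[0, 0, 0, 0, 0, 0, 0, 0, 0, 0, 0, 0, 0, 0, 0, 0, 0, 0, 0, 0, 0, 0, 0, 0, 0, 0, 0, 0, 0, 0, 0, 0],
  hand=0,
)

```text
t: 9.8
position: [0.6222, -0.2467, 0.0579]
tool_rot: [0.97, 0.242, 0.001, 0.001]
wrist_force: [0.3, 0.2, 5.7]
width: 0.0435
```

Request:
carry_out(
  targets=[0, 0, 0, 0, 0, 0, -5, 0, 0, 0, -15, 0, 0, 0, -25, 0, 0, 0, -25, 0, 0, 0, -10, 0, 0, 0, 0, 0, 0, 0, 0, 0],
)

```text
t: 10.6
position: [0.6211, -0.2462, 0.1359]
tool_rot: [0.97, 0.242, -0.0, -0.0]
wrist_force: [-0.8, -0.1, -0.8]
width: 0.0435
```

```bash
python3 - <<'E'
from h import *
cal=get_calibration("wrist");im=camera("wrist");cv2.imwrite("pics/w4.png",im)
go(.4485,.0955,.0136,.489)
E
```

```text
t 10.7 tcp [ 0.6206 -0.246   0.135 ] yaw 0.490 w 0.0433 F [-0.8  0.1 -1.6] shift [   8.9 -382.1  122.1] turn 0.001 j6 0.63
```

View pics/w4.png

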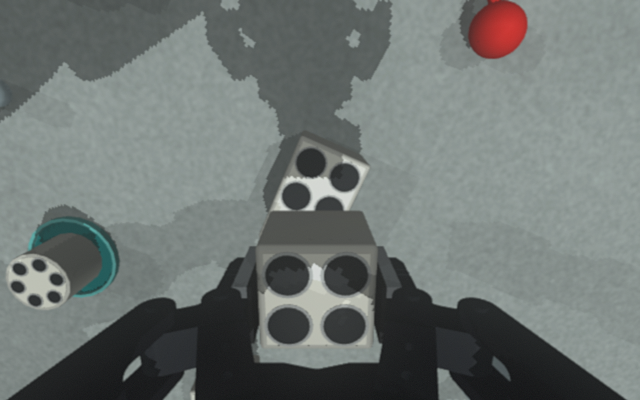

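The square rack is held, the round one stands in its tray (68,255) and the short one stayed put. Move to the square tray.

Request:
carry_out(
  targets=[1, -15, 0, 0, 1, -35, 0, 0, 1, -45, 0, 0, 1, -48, 0, 0, 1, -48, 0, 0, 1, -48, 0, 0, 1, -48, 0, 0, 1, -45, 0, 0, 1, -35, 0, 0, 0, -15, 0, 0],
)

```text
t: 11.65
position: [0.4471, 0.0972, 0.135]
tool_rot: [0.97, 0.244, -0.001, -0.001]
wrist_force: [0.5, -0.1, -1.0]
width: 0.0437
```

Request:
carry_out(
  targets=[0, 0, 0, 0, 0, 0, 0, 0, 0, 0, 0, 0],
)

```text
t: 11.95
position: [0.4501, 0.0939, 0.1363]
tool_rot: [0.97, 0.242, -0.0, 0.0]
wrist_force: [-0.1, 0.3, -1.5]
width: 0.0435
```

```bash
python3 - <<'E'
from h import *
go(.4485,.0955,.0159,.489)
E
```

```text
t 11.9 tcp [0.4501 0.0939 0.1363] yaw 0.489 w 0.0435 F [-0.1  0.3 -1.5] shift [ -0.6  -2.2 120.4] turn -0.000 j6 1.18
```

Request:
carry_out(
  targets=[-0.5, -1.5, 15, 0, 0, 0, 30, 0, 0, 0, 30, 0, 0, 0, 22, 0, 0, 0, 12, 0, 0, 0, 5, 0, 0, 0, 2, 0, 0, 0, 0, 0, 0, 0, 0, 0],
)

```text
t: 12.85
position: [0.4496, 0.0961, 0.0218]
tool_rot: [0.97, 0.242, 0.001, 0.0]
wrist_force: [1.1, -0.1, -0.0]
width: 0.0431
```

Request:
carry_out(
  targets=[0, 0, 1.5, 0, 0, 0, 1, 0, 0, 0, 1, 0, 0, 0, 0, 0, 0, 0, 0, 0],
)

```text
t: 13.35
position: [0.4484, 0.096, 0.0171]
tool_rot: [0.97, 0.242, -0.0, -0.0]
wrist_force: [-0.6, 0.6, -0.5]
width: 0.0431
```

Request:
carry_out(
  targets=[0, 0, 0.7, 0, 0, 0, 0.5, 0, 0, 0, 0, 0, 0, 0, 0, 0],
)

```text
t: 13.75
position: [0.4485, 0.096, 0.0159]
tool_rot: [0.97, 0.242, 0.0, -0.0]
wrist_force: [-0.1, -0.7, -0.4]
width: 0.0432
```

Request:
carry_out(
  targets=[0, 0, 0.8, 0, 0, 0, 0, 0, 0, 0, 0, 0],
)

```text
t: 14.05
position: [0.4486, 0.096, 0.0158]
tool_rot: [0.97, 0.242, -0.0, 0.0]
wrist_force: [-4.8, -1.0, 9.5]
width: 0.0434
```

Request:
carry_out(
  targets=[0, 0, 0, 0, 0, 0, 0, 0, 0, 0, 0, 0, 0, 0, 0, 0, 0, 0, 0, 0],
  hand=1,
)

```text
t: 14.55
position: [0.4485, 0.096, 0.015]
tool_rot: [0.97, 0.242, -0.0, 0.0]
wrist_force: [-0.5, -0.4, 0.4]
width: 0.0856
```

Request:
carry_out(
  targets=[0, 0, -10, 0, 0, 0, -25, 0, 0, 0, -40, 0, 0, 0, -40, 0, 0, 0, -40, 0, 0, 0, -30, 0, 0, 0, 0, 0, 0, 0, 0, 0],
)

```text
t: 15.35
position: [0.4491, 0.0961, 0.2015]
tool_rot: [0.97, 0.242, 0.001, 0.0]
wrist_force: [-0.3, -0.0, 0.6]
width: 0.0853
```

```bash
python3 - <<'E'
from h import *
go(.386,-.2825,.2,.51)
E
```

```text
t 15.3 tcp [0.4491 0.0961 0.2015] yaw 0.490 w 0.0853 F [-0.3 -0.   0.6] shift [-233.8  304.4    1.2] turn -0.020 j6 1.18
```

Request:
carry_out(
  targets=[-23, 30, 0, 0, -27, 35, 0, 0, -29, 38, 0, 0, -29, 38, 0, 0, -29, 38, 0, 0, -29, 38, 0, 0, -27, 35, 0, 0, -23, 30, 0, 0, -18, 22.5, 1, -0.02, 0, 0, 0, 0],
)

```text
t: 16.35
position: [0.3834, -0.285, 0.1972]
tool_rot: [0.968, 0.251, -0.001, -0.001]
wrist_force: [-0.3, -0.8, 0.5]
width: 0.0856
```

Request:
carry_out(
  targets=[0, 0, 0, 0, 0, 0, 0, 0],
)

```text
t: 16.55
position: [0.3851, -0.2815, 0.1982]
tool_rot: [0.968, 0.252, -0.0, -0.001]
wrist_force: [-0.3, -0.3, 0.1]
width: 0.0852
```

```bash
python3 - <<'E'
from h import *
cal=get_calibration("wrist");im=camera("wrist");cv2.imwrite("pics/w5.png",im)
g=cv2.cvtColor(im,cv2.COLOR_BGR2GRAY);m=cv2.inRange(g,175,255);m[260:]=0;m[:,:200]=0;m[:,430:]=0
m=cv2.morphologyEx(m,cv2.MORPH_CLOSE,np.ones((3,3)))
for c in cv2.findContours(m,0,2)[0]:
    if cv2.contourArea(c)>500:
        w=np.array([ray("wrist",p,.045,cal) for p in c[:,0,:]],np.float32)*1000
        print(cv2.boundingRect(c),cv2.minAreaRect(w))
go(.386,-.2825,.015,.51)
t=camera("top");cv2.imwrite("pics/t2.png",cv2.resize(t[130:270,200:480],None,fx=2.8,fy=2.8,interpolation=cv2.INTER_CUBIC))
E
```

```text
(289, 112, 58, 126) ((389.95989990234375, -279.08013916015625), (109.9444351196289, 46.31650924682617), 27.492996215820312)
t 16.6 tcp [ 0.3853 -0.2815  0.1985] yaw 0.511 w 0.0853 F [0.4 0.  0.7] shift [1.000e-01 1.400e+00 1.835e+02] turn 0.001 j6 0.32
```

View pics/w5.png

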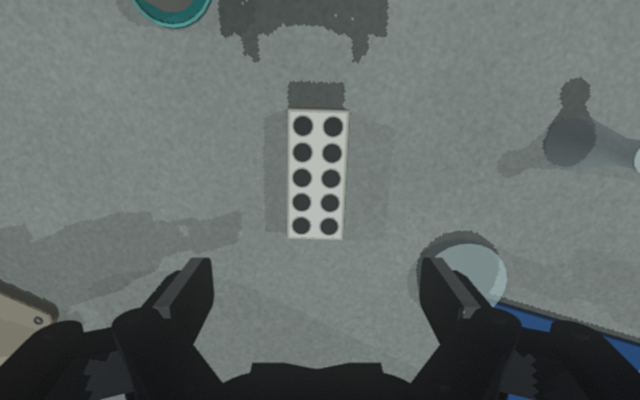

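Long rack alone, centred near (318,175), fitted at (0.390, -0.279) with yaw about 0.48.

```bash
python3 - <<'E'
from h import *
go(.390,-.279,.016,.483)
E
```

```text
t 16.6 tcp [ 0.3855 -0.2816  0.1987] yaw 0.511 w 0.0848 F [ 0.5 -0.3  0.6] shift [5.200e+00 1.000e-01 1.827e+02] turn 0.028 j6 0.32
```

Request:
carry_out(
  targets=[3, 0, 20, 0.028, 2, 0, 35, 0, 0, 0, 35, 0, 0, 0, 35, 0, 0, 0, 30, 0, 0, 0, 17, 0, 0, 0, 10, 0, 0, 0, 0, 0, 0, 0, 0, 0],
)

```text
t: 17.55
position: [0.3904, -0.2805, 0.018]
tool_rot: [0.971, 0.239, 0.0, 0.0]
wrist_force: [0.7, 0.1, -0.2]
width: 0.0855
```

Request:
carry_out(
  targets=[0, 0, 0, 0, 0, 0, 0, 0, 0, 0, 0, 0, 0, 0, 0, 0, 0, 0, 0, 0, 0, 0, 0, 0, 0, 0, 0, 0, 0, 0, 0, 0],
  hand=0,
  grip_force=60,
)

```text
t: 18.35
position: [0.3905, -0.2811, 0.0184]
tool_rot: [0.971, 0.239, 0.001, 0.001]
wrist_force: [0.7, 0.7, 7.1]
width: 0.0507
```

```bash
python3 - <<'E'
from h import *
go(.390,-.279,.016,.483)
E
```

```text
t 18.4 tcp [ 0.3905 -0.2811  0.0184] yaw 0.482 w 0.0507 F [0.7 0.7 7.1] shift [ 0.5 -2.1  2.4] turn -0.001 j6 0.36
```

Request:
carry_out(
  targets=[0, 0, -5, 0, 0, 0, -15, 0, 0, 0, -25, 0, 0, 0, -30, 0, 0, 0, -25, 0, 0, 0, -10, 0, 0, 0, 0, 0, 0, 0, 0, 0],
)

```text
t: 19.15
position: [0.3891, -0.2799, 0.1259]
tool_rot: [0.971, 0.239, -0.0, -0.001]
wrist_force: [-0.4, 0.3, -2.1]
width: 0.0509
```

```bash
python3 - <<'E'
from h import *
go(.379,.2825,.0214,np.radians(9.1))
E
```

```text
t 19.1 tcp [ 0.3891 -0.2799  0.1259] yaw 0.482 w 0.0509 F [-0.4  0.3 -2.1] shift [ 251.7 -503.   105. ] turn 0.323 j6 0.36
```

Request:
carry_out(
  targets=[7.5, -15, 0, 0, 15, -30, 0, 0, 19, -38, 0, 0, 19, -38, 0, 0, 19, -38, 0, 0, 19, -38, 0, 0, 19, -38, 0, 0, 19, -38, 0, 0, 19, -38, 0, 0, 19, -38, 0, 0],
)

```text
t: 20.15
position: [0.3806, 0.1118, 0.1256]
tool_rot: [0.971, 0.239, -0.001, -0.0]
wrist_force: [1.0, -0.6, -1.3]
width: 0.051
```

Request:
carry_out(
  targets=[19, -38, 0, 0, 19, -38, 0, 0, 19, -38, 0, 0, 14, -28, 0, 0.05, 6, -12, 0, 0.08, 0, 0, 0, 0.08, 0, 0, 0, 0.07, 0, 0, 0, 0.043, 0, 0, 0, 0, 0, 0, 0, 0],
)

```text
t: 21.15
position: [0.379, 0.2817, 0.1259]
tool_rot: [0.997, 0.08, -0.001, 0.0]
wrist_force: [0.6, -0.4, -1.6]
width: 0.0509
```

```bash
python3 - <<'E'
from h import *
go(.379,.2825,.0214,np.radians(9.1))
E
```

```text
t 21.1 tcp [0.379  0.2817 0.1259] yaw 0.160 w 0.0509 F [ 0.6 -0.4 -1.6] shift [  0.4  -0.8 104.5] turn 0.002 j6 1.94
```

Request:
carry_out(
  targets=[0, -0.5, 15, 0, 0, 0, 28, 0, 0, 0, 28, 0, 0, 0, 15, 0, 0, 0, 8, 0, 0, 0, 4, 0, 0, 0, 2, 0, 0, 0, 0, 0, 0, 0, 0, 0],
)

```text
t: 22.05
position: [0.3808, 0.2828, 0.028]
tool_rot: [0.997, 0.079, 0.001, -0.0]
wrist_force: [0.4, -0.6, -1.6]
width: 0.0513
```

Request:
carry_out(
  targets=[0, 0, 1.5, 0, 0, 0, 1.5, 0, 0, 0, 1, 0, 0, 0, 0, 0, 0, 0, 0, 0],
)

```text
t: 22.55
position: [0.38, 0.2824, 0.023]
tool_rot: [0.997, 0.079, -0.0, 0.0]
wrist_force: [0.3, -0.4, -0.7]
width: 0.0505
```

Request:
carry_out(
  targets=[0, 0, 0.8, 0, 0, 0, 0.7, 0, 0, 0, 0, 0, 0, 0, 0, 0],
)

```text
t: 22.95
position: [0.38, 0.2824, 0.0216]
tool_rot: [0.997, 0.079, -0.0, 0.0]
wrist_force: [0.2, 0.5, -2.0]
width: 0.0509
```

Request:
carry_out(
  targets=[0, 0, 0.8, 0, 0, 0, 0, 0, 0, 0, 0, 0],
)

```text
t: 23.25
position: [0.3801, 0.2825, 0.0214]
tool_rot: [0.997, 0.079, -0.0, 0.0]
wrist_force: [-3.7, -2.5, 6.9]
width: 0.0513
```

Request:
carry_out(
  targets=[0, 0, 0.4, 0, 0, 0, 0, 0, 0, 0, 0, 0],
)

```text
t: 23.55
position: [0.3801, 0.2824, 0.0214]
tool_rot: [0.997, 0.079, -0.0, 0.0]
wrist_force: [-5.3, -3.0, 11.6]
width: 0.0507
```

Request:
carry_out(
  targets=[0, 0, 0, 0, 0, 0, 0, 0, 0, 0, 0, 0, 0, 0, 0, 0, 0, 0, 0, 0],
  hand=1,
)

```text
t: 24.05
position: [0.38, 0.2824, 0.0203]
tool_rot: [0.997, 0.079, -0.0, 0.0]
wrist_force: [0.4, 0.2, -0.4]
width: 0.0857
```

Request:
carry_out(
  targets=[0, 0, -10, 0, 0, 0, -25, 0, 0, 0, -40, 0, 0, 0, -40, 0, 0, 0, -40, 0, 0, 0, -25, 0, 0, 0, 0, 0, 0, 0, 0, 0],
)

```text
t: 24.85
position: [0.3805, 0.2826, 0.2015]
tool_rot: [0.997, 0.079, 0.001, -0.0]
wrist_force: [-0.5, -0.4, 0.2]
width: 0.0857
```

```bash
python3 - <<'E'
from h import *
t=camera("top");cv2.imwrite("pics/t3.png",cv2.resize(t[130:270,200:480],None,fx=2.8,fy=2.8,interpolation=cv2.INTER_CUBIC))
go(.612,-.247,.2,.09)
E
```

```text
t 24.9 tcp [0.3798 0.2822 0.2001] yaw 0.159 w 0.0852 F [-0.6  0.2  0.4] shift [1.456e+02 5.593e+02 2.000e-01] turn 0.069 j6 1.94
```

View pics/t3.png

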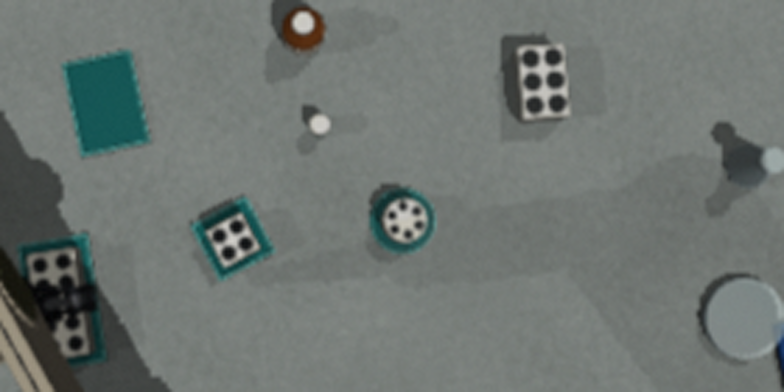

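Three racks are seated in their trays, at crop (60,300), (233,240) and (403,219). The short rack stands alone at (543,81). Fetch it.

Request:
carry_out(
  targets=[5, 19, 0, 0, 9, 36, 0, 0, 11, 42, 0, 0, 11, 42, 0, 0, 11, 42, 0, 0, 11, 42, 0, 0, 11, 42, 0, 0, 11, 42, 0, 0, 11, 42, 0, 0, 11, 42, 0, 0],
)

```text
t: 25.9
position: [0.5419, -0.0891, 0.1984]
tool_rot: [0.997, 0.079, -0.002, -0.001]
wrist_force: [-0.3, 1.1, 0.6]
width: 0.0854
```

Request:
carry_out(
  targets=[11, 42, 0, 0, 11, 42, 0, 0, 11, 42, 0, 0, 7, 28, 0, 0, 3.5, 14, 0, 0.069, 0, 0, 0, 0, 0, 0, 0, 0, 0, 0, 0, 0],
)

```text
t: 26.7
position: [0.6115, -0.2453, 0.1995]
tool_rot: [0.999, 0.046, -0.001, -0.001]
wrist_force: [0.3, 0.1, 0.1]
width: 0.0851
```

```bash
python3 - <<'E'
from h import *
cal=get_calibration("wrist");im=camera("wrist");cv2.imwrite("pics/w6.png",im)
g=cv2.cvtColor(im,cv2.COLOR_BGR2GRAY);m=cv2.inRange(g,175,255);m[260:]=0;m[:,:200]=0;m[:,430:]=0
m=cv2.morphologyEx(m,cv2.MORPH_CLOSE,np.ones((3,3)))
for c in cv2.findContours(m,0,2)[0]:
    if cv2.contourArea(c)>500:
        w=np.array([ray("wrist",p,.045,cal) for p in c[:,0,:]],np.float32)*1000
        r=cv2.minAreaRect(w);print(cv2.boundingRect(c),r)
        go(r[0][0]/1e3,r[0][1]/1e3,.018,np.radians(r[2]))
        go(r[0][0]/1e3,r[0][1]/1e3,.018,np.radians(r[2]-90))
E
```

```text
(289, 129, 55, 85) ((621.4141235351562, -243.89306640625), (73.98003387451172, 45.97340393066406), 4.016021251678467)
t 26.8 tcp [ 0.6118 -0.2453  0.1999] yaw 0.092 w 0.0857 F [-0.5 -0.4  0.4] shift [  9.9  -0.4 181.9] turn 0.022 j6 1.02
t 26.8 tcp [ 0.6118 -0.2453  0.1999] yaw 0.092 w 0.0857 F [-0.5 -0.4  0.4] shift [  9.9  -0.4 181.9] turn -1.549 j6 1.02
```

View pics/w6.png

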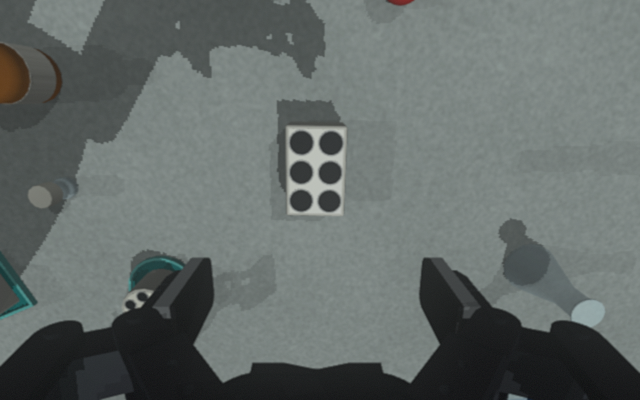

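The short rack is clear, centred at (316,170), and the fit agrees. Descend and grip.

Request:
carry_out(
  targets=[5, 0, 20, 0.022, 5, 0, 35, 0, 0, 0, 35, 0, 0, 0, 35, 0, 0, 0, 30, 0, 0, 0, 17, 0, 0, 0, 10, 0, 0, 0, 0, 0, 0, 0, 0, 0],
)

```text
t: 27.65
position: [0.6232, -0.2461, 0.0201]
tool_rot: [0.999, 0.034, 0.001, 0.001]
wrist_force: [-0.7, -0.1, 0.6]
width: 0.0856
```

Request:
carry_out(
  targets=[0, 0, 0, 0, 0, 0, 0, 0, 0, 0, 0, 0, 0, 0, 0, 0, 0, 0, 0, 0, 0, 0, 0, 0, 0, 0, 0, 0, 0, 0, 0, 0],
  hand=0,
  grip_force=60,
)

```text
t: 28.45
position: [0.6233, -0.2463, 0.0202]
tool_rot: [0.999, 0.034, 0.001, 0.001]
wrist_force: [0.4, 0.4, 7.1]
width: 0.0506
```

Request:
carry_out(
  targets=[0, 0, -5, 0, 0, 0, -15, 0, 0, 0, -25, 0, 0, 0, -30, 0, 0, 0, -25, 0, 0, 0, -15, 0, 0, 0, 0, 0, 0, 0, 0, 0],
)

```text
t: 29.25
position: [0.6218, -0.2457, 0.1329]
tool_rot: [0.999, 0.034, -0.0, -0.0]
wrist_force: [-1.0, -0.2, -2.4]
width: 0.0509
```

```bash
python3 - <<'E'
from h import *
go(.5997,.2367,.021,np.radians(11.7))
E
```

```text
t 29.2 tcp [ 0.6218 -0.2457  0.1329] yaw 0.068 w 0.0509 F [-1.  -0.2 -2.4] shift [  10.6 -482.7  112. ] turn -0.136 j6 1.05
```

Request:
carry_out(
  targets=[-15, -15, 0, 0, -25, -35, 0, 0, -20, -42, 0, 0, 0, -42, 0, 0, 0, -42, 0, 0, 0, -42, 0, 0, 0, -42, 0, 0, 0, -42, 0, 0, 0, -42, 0, 0, 15, -42, 0, 0],
)

```text
t: 30.25
position: [0.5483, 0.1377, 0.1309]
tool_rot: [0.999, 0.034, -0.002, 0.0]
wrist_force: [1.9, 0.2, -0.9]
width: 0.051
```

Request:
carry_out(
  targets=[20, -42, 0, 0, 20, -35, 0, 0, 15, -20, 0, -0.04, 0, 0, 0, -0.06, 0, 0, 0, -0.036, 0, 0, 0, 0, 0, 0, 0, 0, 0, 0, 0, 0],
)

```text
t: 31.05
position: [0.5988, 0.2364, 0.1325]
tool_rot: [0.995, 0.101, -0.001, 0.0]
wrist_force: [0.1, 0.1, -1.5]
width: 0.0508
```

```bash
python3 - <<'E'
from h import *
go(.601,.2367,.0232,np.radians(11.7))
E
```

```text
t 31.1 tcp [0.5988 0.2364 0.1325] yaw 0.203 w 0.0508 F [ 0.1  0.1 -1.5] shift [  2.3   0.2 109.3] turn -0.002 j6 1.66
```

Request:
carry_out(
  targets=[1.5, 0, 15, 0, 0, 0, 28, 0, 0, 0, 28, 0, 0, 0, 18, 0, 0, 0, 9, 0, 0, 0, 4, 0, 0, 0, 2, 0, 0, 0, 0, 0, 0, 0, 0, 0],
)

```text
t: 31.95
position: [0.6018, 0.2374, 0.0308]
tool_rot: [0.995, 0.102, 0.001, -0.0]
wrist_force: [0.4, -1.0, -2.3]
width: 0.0509
```

Request:
carry_out(
  targets=[0, 0, 1.5, 0, 0, 0, 1.2, 0, 0, 0, 0, 0, 0, 0, 0, 0],
)

```text
t: 32.35
position: [0.6007, 0.2371, 0.0267]
tool_rot: [0.995, 0.102, -0.0, -0.0]
wrist_force: [-0.6, -0.3, -1.8]
width: 0.0507
```

Request:
carry_out(
  targets=[0, 0, 1.2, 0, 0, 0, 1.2, 0, 0, 0, 0.8, 0, 0, 0, 0, 0, 0, 0, 0, 0],
)

```text
t: 32.85
position: [0.6008, 0.2371, 0.0234]
tool_rot: [0.995, 0.102, -0.0, 0.0]
wrist_force: [0.2, -0.2, -1.6]
width: 0.051
```

Request:
carry_out(
  targets=[0, 0, 0.6, 0, 0, 0, 0, 0, 0, 0, 0, 0],
)

```text
t: 33.15
position: [0.6009, 0.2371, 0.0232]
tool_rot: [0.995, 0.102, 0.0, -0.0]
wrist_force: [-2.1, -0.6, 3.3]
width: 0.0504
```

Request:
carry_out(
  targets=[0, 0, 0.6, 0, 0, 0, 0, 0, 0, 0, 0, 0],
)

```text
t: 33.45
position: [0.6009, 0.2371, 0.0232]
tool_rot: [0.995, 0.102, 0.0, 0.0]
wrist_force: [-5.1, -2.6, 8.2]
width: 0.0512
```

Request:
carry_out(
  targets=[0, 0, 0, 0, 0, 0, 0, 0, 0, 0, 0, 0, 0, 0, 0, 0, 0, 0, 0, 0],
  hand=1,
)

```text
t: 33.95
position: [0.6008, 0.2371, 0.0222]
tool_rot: [0.995, 0.102, -0.0, 0.0]
wrist_force: [0.5, 0.2, 0.2]
width: 0.0857
```

Request:
carry_out(
  targets=[0, 0, -10, 0, 0, 0, -25, 0, 0, 0, -40, 0, 0, 0, -40, 0, 0, 0, -40, 0, 0, 0, -25, 0, -20, 30, 0, 0, -20, 40, 0, 0, -20, 40, 0, 0, 0, 0, 0, 0],
)

```text
t: 34.95
position: [0.5635, 0.1128, 0.2032]
tool_rot: [0.995, 0.1, 0.0, 0.001]
wrist_force: [0.8, 1.2, 0.4]
width: 0.0854
```

Request:
carry_out(
  targets=[-20, 40, 0, 0, -20, 40, 0, 0, -20, 40, 0, 0, -20, 40, 0, 0, -20, 40, 0, 0, 0, 40, 0, 0, 0, 40, 0, 0, 0, 0, 0, 0, 0, 0, 0, 0],
)

```text
t: 35.85
position: [0.5233, -0.1777, 0.2027]
tool_rot: [0.995, 0.101, 0.0, -0.0]
wrist_force: [0.2, -0.2, -0.6]
width: 0.0854
```

```bash
python3 - <<'E'
from h import *
t=camera("top");cv2.imwrite("pics/t4.png",cv2.resize(t[120:270,190:490],None,fx=2.6,fy=2.6,interpolation=cv2.INTER_CUBIC))
s=camera("side");cv2.imwrite("pics/s4.png",cv2.resize(s[140:340,260:410],None,fx=3,fy=3,interpolation=cv2.INTER_CUBIC))
go(.4,0,.2,0)
for n,p in dict(long=(.379,.2825),square=(.4485,.0955),round=(.468,-.092),short=(.5997,.2367)).items():
    q=proj("top",[*p,.048]);print(n,((q-[190,120])*2.6).round())
E
```

```text
t 36.0 tcp [ 0.5232 -0.1763  0.2026] yaw 0.204 w 0.0852 F [-0.6  1.  -1.1] shift [ -84.9 -197.6    2.6] turn 0.204 j6 0.95
long [ 77. 306.]
square [239. 246.]
round [400. 229.]
short [118. 116.]
```

View pics/t4.png

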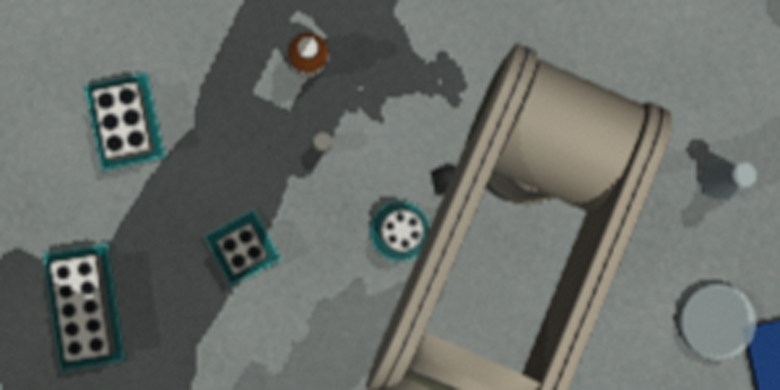

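View pics/s4.png

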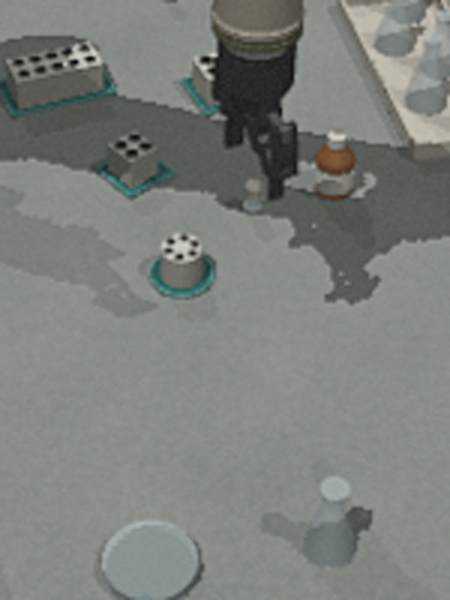

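All four racks stand flat inside their rims, within about 2 image pixels (about 6 mm) of the tray centres. The bottle and flask are upright where they started.

```bash
python3 -c "
from station import manip
print(manip.sign_off())"
```

```text
the job is handed in; nothing more can be done
None
```

I took both stacks apart one rack at a time and set each rack in its own tray: round, then square, long and short. The job is handed in at about 36 s of the 128 s allowed; no verdict was reported.

I lowered each rack until the wrist force showed contact (about 8–14 N) before opening the fingers.

**Last checks (top and side pictures):**
- **Racks:** all four stand flat inside their rims. The long, square and round racks sit within about 2 mm of their tray centres, and the short rack, the largest offset, within about 6 mm. The limit is 18 mm.
- **Flask and bottle:** both are upright and look to be where they started; I judged this by eye.
- **Robot:** the gripper is open about 0.2 m above the bench and touches nothing.

No check failed. The top and wrist cameras disagreed on where the racks stood by about 4–6 mm, so I used the wrist view for the square, long and short racks. For the round rack the two agreed to about 2 mm.

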